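# Roll a round bar into a pair of V-blocks and set it against the end stop

### The job

Roll the long round bar across the loading plate by pushing it from the side until it drops into the pair of V-blocks, then push it endwise along the V-blocks until its end rests against the end stop. Use only the outside of the fingers or the fingertips: do not pinch, lift or drag the bar, it has to roll. Leave the other things where they are, and finish clear of everything.

Things in the scene. Friction and masses are not known exactly. Their poses are not given: they have to be found in the camera images.
- fixture: V-block fixture, fixed to the bench. Origin on the bench, straight below seat; z up, x = the way the bar has to roll, y = along the grooves towards the end stop. All fixture distances below are in this frame. Its aluminium base plate is 10 mm thick (x -260 to 60, y -200 to 200 mm) and carries the loading plate, two V-blocks in line and the end stop.
- plate (a point): centre of the top of the level, pale green loading plate, 45 mm above the bench: x -250 to -31, y -200 to 200 mm in the fixture's frame. A steel strip stands 6 mm proud along its back edge (x -256 to -250 mm). The bar starts lying on it.
- seat (a point): where the bar's centre must end: x = y = 0, 51.3 mm above the bench. The two steel V-blocks lie at y -75 to -30 and y 45 to 90 mm, each 60 mm wide (x -30 to 30); their flat tops are level with the loading plate, their 90-degree grooves open from x -22 to 22 mm and are 22 mm deep. A bar in both grooves has its axis at x = 0 and its top 71 mm above the bench.
- stop_face (a point): middle of the end stop's face that meets the bar's end, at x 0, y 90 mm, 51.3 mm above the bench: an upright steel plate 8 mm thick and 46 mm wide, screwed to the end of a V-block, top 75 mm above the bench. With the bar against it, the bar's free end is at y = -90 mm, 15 mm beyond the V-block there.
- bar: plain round aluminium bar, 40 mm diameter, 180 mm long, about 0.6 kg, loose on the loading plate 100 to 150 mm before the groove, within 0.12 rad of parallel to it, 22 to 45 mm short of the end stop. Origin at its centre; its y axis is the bar's axis, pointing to the end stop's side; x and z turn as it rolls. Ground smooth and lightly oiled (friction about 0.35): it rolls easily, and slides endwise in the V-blocks at 2 to 5 N.
- offcut: bystander: short offcut of the same bar, 40 mm diameter, 55 mm tall, standing on end on the bench to the -y side of the fixture. Origin at the centre of its underside.
- ring_gauge: bystander: steel ring gauge, 64 mm outside diameter, 18 mm high, lying flat on the +y side of the loading plate. Origin at the centre of its underside.
- bottle: bystander: small grey plastic bottle, 32 mm diameter, 85 mm tall, standing on the bench to the -y side of the fixture. Origin at the centre of its underside.
- driver: bystander: screwdriver with a black handle, 180 mm long, lying on the bench to the +y side of the fixture. Its x axis points along it.
Not all that is in view belongs to the job. Of the things like the bar, leave any that is blue, pink or purple; of the rest the larger one is meant.

How it is judged (in metres and radians):
On the way, in this order (a step that is already met when the one before it is completed fails the run):
1. the bar has rolled at least a quarter turn while it lies on the loading plate (angle between bar's own z axis and vertical above 1.5 rad and height (world z) of bar between 0.062 and 0.068 m), for 0.04 s.
2. the bar lies in both V-grooves (height (world z) of bar below 0.0543 m and x of bar in the frame of fixture between -0.003 and 0.003 m and angle between the y axis of bar and the y axis of fixture, either way round below 0.035 rad), for 0.2 s.
At the end, for the whole second after the job is handed in: the bar lies at rest in both V-grooves (axis within 3 mm of the groove's centre line and 2.5 mm of its seated height, parallel within 0.035 rad), its end within 2.5 mm of the end stop (height (world z) of bar between 0.0488 and 0.0538 m and x of bar in the frame of fixture between -0.003 and 0.003 m and y of bar in the frame of fixture between -0.0025 and 0.0025 m and angle between the y axis of bar and the y axis of fixture, either way round below 0.035 rad and linear speed of bar below 0.01 m/s); the robot touches nothing.
It fails at once if the bar is lifted more than 12 mm off the loading plate, or stood on end (height (world z) of bar above 0.077 m or angle between bar's own y axis and vertical below 1.1 rad or angle between bar's own y axis and vertical above 2.04 rad).
It fails at once if the bar is taken between the fingers (contact force between the fingers and bar above 1 N and (distance between the grasp point and bar below 0.016 m or (x of the grasp point in the frame of fixture between -0.012 and 0.012 m and height (world z) of the grasp point below 0.069 m and y of the grasp point in the frame of bar between -0.085 and 0.085 m and height (world z) of bar below 0.0565 m))).
It fails at once if a bystander is moved more than 20 mm (distance of any of offcut, ring_gauge, bottle, driver from where it was at the start of the episode above 0.02 m).
It also fails if it takes over 45 s, if anything falls off the work surface, if the arm or the gripper's body presses on something with over 40 N, if the wrist force passes 120 N, or if a joint passes its speed limit or range.

### The arm

A 6-joint arm with a two-finger parallel gripper is mounted at the origin on the work surface. World frame = base frame: x ahead of the robot, y to its left, z up, the work surface at z = 0. Lengths are in mm, angles in rad, forces in N, time in s.
With the tool pointing down it reaches from about 350 to 775 mm from the base axis. Payload 7.3 kg.
Tool frame: the origin (TCP) lies at the very end of the fingers, on their centre line; the grasp point (between the pads) lies 19 mm behind it; z points along the fingers, x is the direction in which the jaws open and shut, and the axes are right-handed (so a half turn about z gives the same grasp; the last joint's range is limited). The gripper opens to 92 mm and grips with 3 to 60 N. Pads are 19 mm wide; open, the fingers measure 130 mm over their backs; the gripper's body (75 mm by 190 mm) begins 47 mm behind the grasp point.
Start: joints at [-1.281, 0.342, 1.524, -0, 1.275, -0.146], TCP at [221.645, -475.939, 226.741] pointing down, gripper open.
Joint ranges: [-2.53, 2.53], [-0.77, 2.02], [0.04, 2.7], [-1, 4.14], [0.28, 2.66], [-3.11, 3.11]. Speed limits (rad/s): [2.57, 2.57, 3.14, 3.14, 3.14, 3.14].

### API

Orientations are given as [roll, pitch, yaw] about the fixed x, y, z axes, in that order (R = Rz(yaw) Ry(pitch) Rx(roll)).
In Python, from plant import bot, capture, camera_params gives the robot as it stands.
- The arm moves only by the shell command python3 -m jog 'ROWS' [OPENING]. ROWS is a JSON object of lists of equal length, an entry for each row: "xyz": the shift along the world's x, y, z as a fraction of full scale, a list of three; "angular": the turn, a rotation vector about the world's x, y, z as a fraction of full scale, a list of three. In form: {"xyz": [[x, y, z], ...], "angular": [[wx, wy, wz], ...]}. A call has 1 to 10 rows; each row shifts and turns the pose as measured when the row begins; what a row does not reach is not made up. Full scale, the value 1, is 2 cm for a shift and 6 degrees for a turn. A row lasts 1/10 s, in which the tool goes at most 50 mm and 8.59 degrees, less where a joint would pass 70% of its speed; a pose out of reach is approached as far as the arm can. A call with a number of a shift or a turn outside -1 to 1 is refused whole. A call with a gripper value outside its range is refused whole. OPENING is the closure, from -1 (fully open) to 1 (shut), set as the call begins (- or left out, the last holds). The fingers move at their own pace and stop on an object; the grip force is fixed at half the most. Time passes only in rows, so rows that do not move let the fingers close. It gives the time, the measured TCP pose, the force and the opening at its end, in the units of the state.
- bot.get_obs(): the state, without advancing time (a new reading comes with each control period).
- capture(name): name is "side" or "top"; returns the picture (420x560x3 uint8, red, green, blue); there is no depth.
- camera_params(name): a dict with "fx", "fy", "cx", "cy" (pixels), "rvec" (rotation vector, rad) and "tvec" (3), from world to camera coordinates, as OpenCV has them. Camera axes: x right, y down, z forward; pixel columns grow to the right and rows downward; lengths in mm; the calibration is good to about 2 mm. A picture is of the moment at which its call begins. camera_params takes no time and is no camera call.
- bot.close_job(): hands the job in, once; it reports no verdict.
The state is a dict: "time": time; "joint_positions": joint angles; "dq": joint speeds; "tau": joint torques, N m; "tool_pos": TCP position; "tcp_rot": TCP orientation; "contact_force": force on the tool from outside, world axes, zero at the start; "moment": the same for the moment, N m; "grip_width": finger opening in mm.
Only numpy, scipy, OpenCV 4.12 (cv2) and the standard library are available. Lean on these libraries where they do the work, as an engineer would, in place of code of your own. Each camera call takes 0.05 s, during which the arm holds its last target.

## Working session

There is one attempt and no reset: what is moved stays moved. The work goes in short steps, Python scripts to look and compute and a shell command to move; the robot and the scene stay as the last step left them, time stands still between calls to the robot, and variables do not carry over. Pictures are saved under pics/ and viewed, and the job is handed in when it is done.

```bash
mkdir -p pics; ls; python3 - <<'E'
from plant import bot,capture,camera_params
import cv2
print(bot.get_obs())
for n in("side","top"):
    cv2.imwrite(f"pics/{n}0.png",capture(n)[:,:,::-1]); print(n,camera_params(n))
E
```

```text
pics
{'time': 0.0, 'joint_positions': array([-1.28099436e+00,  3.42698363e-01,  1.52503625e+00, -7.38772013e-06,
        1.27538089e+00, -1.46015950e-01]), 'dq': array([ 0.00019809, -0.00134653,  0.00020934, -0.00019426, -0.00161042,
        0.00134978]), 'tau': array([ 1.61510903e-03, -4.31240737e+01, -2.44217867e+01,  7.18661863e-02,
        5.58653427e-02, -1.05754079e-04]), 'tool_pos': array([ 221.52150428, -475.52227383,  226.05088786]), 'tcp_rot': array([-3.14137807e+00,  1.50767970e-03, -1.13497609e+00]), 'contact_force': array([-0.572145  ,  0.41091538, -0.10680012]), 'moment': array([-0.01495845, -0.0107064 ,  0.03068567]), 'grip_width': 91.98466925508487}
side {'fx': 472.5306696097071, 'fy': 472.5306696097071, 'cx': 274.430381899437, 'cy': 200.2938408303932, 'rvec': array([ 1.04721493, -2.5033606 ,  0.94015477]), 'tvec': array([395.43697183, 331.65197939, 923.17626008])}
top {'fx': 448.08272131100557, 'fy': 448.08272131100557, 'cx': 285.37131345095304, 'cy': 209.29600337199238, 'rvec': array([ 2.17999888, -2.13461435,  0.18193211]), 'tvec': array([ -12.17490086,  565.41450716, 1045.29390965])}
```

View pics/side0.png

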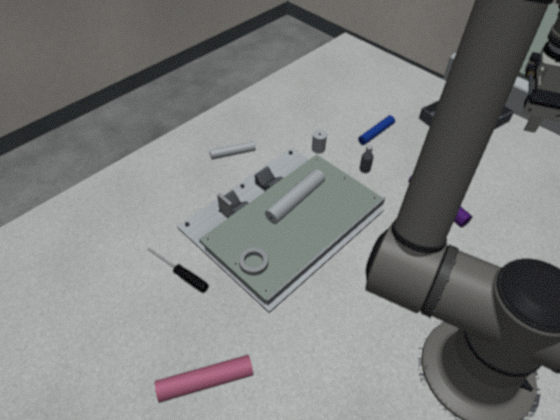

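View pics/top0.png

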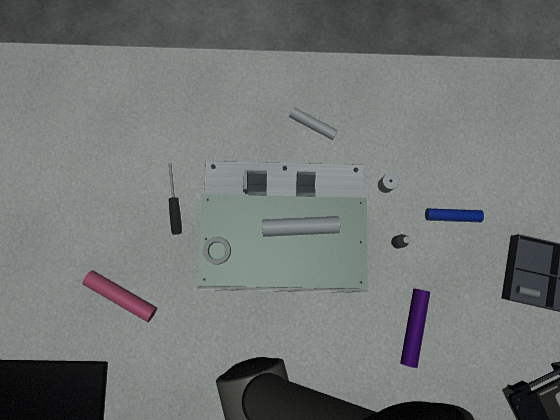

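Side and top views: the candidates in the top view are grey on the plate (301,226), small grey (313,123), blue (454,215), pink (120,296) and purple (416,328). The larger grey one on the green plate fits. I'll confirm it in an enlarged crop.

```bash
python3 - <<'E'
import cv2
a=cv2.imread("pics/top0.png")[90:300,150:420]
cv2.imwrite("pics/topcrop.png",cv2.resize(a,None,fx=2.85,fy=2.85,interpolation=cv2.INTER_CUBIC))
a=cv2.imread("pics/side0.png")[120:320,140:400]
cv2.imwrite("pics/sidecrop.png",cv2.resize(a,None,fx=3,fy=3,interpolation=cv2.INTER_CUBIC))
E
```

```text
(no output)
```

View pics/topcrop.png

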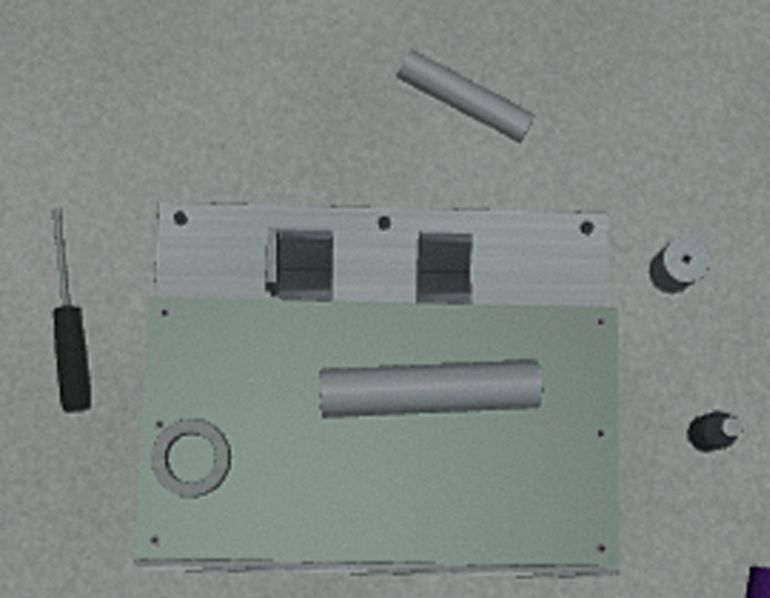

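View pics/sidecrop.png

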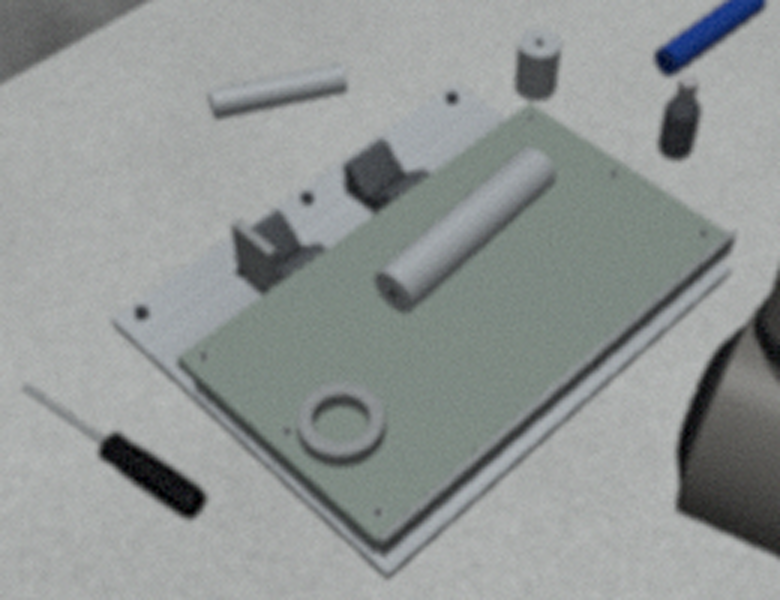

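```bash
cat > h.py <<'E'
import numpy as np,cv2
from plant import camera_params
from scipy.optimize import least_squares
def proj(n,P):
    c=camera_params(n);K=np.array([[c['fx'],0,c['cx']],[0,c['fy'],c['cy']],[0,0,1.]])
    return cv2.projectPoints(np.array(P,float).reshape(-1,3),c['rvec'],c['tvec'],K,None)[0].reshape(-1,2)
def ray(n,px,z):
    c=camera_params(n);R=cv2.Rodrigues(c['rvec'])[0];C=-R.T@c['tvec']
    d=R.T@np.array([(px[0]-c['cx'])/c['fx'],(px[1]-c['cy'])/c['fy'],1]);return C+d*(z-C[2])/d[2]
T=lambda u,v:(u/2.85+150,v/2.85+90)
S=lambda u,v:(u/3+140,v/3+120)
def f2w(p,P):
    P=np.array(P,float);c,s=np.cos(p[2]),np.sin(p[2])
    return np.c_[p[0]+c*P[:,0]-s*P[:,1],p[1]+s*P[:,0]+c*P[:,1],P[:,2]]
E
python3 - <<'E'
from h import *
top=[((-31,200,45),(149,296)),((-31,-200,45),(617,308)),((30,45,45),(333,231)),((30,-30,45),(417,233)),((30,-75,45),(471,234)),((60,200,10),(158,203)),((60,-200,10),(608,213))]
side=[((-31,200,45),(180,362)),((-31,-200,45),(533,105)),((60,200,10),(115,322)),((-260,200,10),(388,576)),((-260,-200,10),(730,270))]
pt=np.array([T(*b) for a,b in top]);ps=np.array([S(*b) for a,b in side])
def res(p):
    return np.r_[(proj("top",f2w(p,[a for a,b in top]))-pt).ravel(),(proj("side",f2w(p,[a for a,b in side]))-ps).ravel()]
r=least_squares(res,[550,-0,0],loss='soft_l1');print(r.x,np.round(res(r.x).reshape(-1,2),1))
p=r.x
c=camera_params("top");R=cv2.Rodrigues(c['rvec'])[0];print("cam",-R.T@c['tvec'])
w=[ray("top",T(*q),65) for q in((321,393),(541,383))]
w.append(ray("top",T(192,457),63)) 
w.append(ray("top",T(686,260),55));w.append(ray("top",T(733,426),85))
w=np.array(w);print("world",w.round(1))
d=w[:,:2]-p[:2];cc,s=np.cos(p[2]),np.sin(p[2]);f=np.c_[cc*d[:,0]+s*d[:,1],-s*d[:,0]+cc*d[:,1]];print("fix",f.round(1)); print(np.linalg.norm(w[0]-w[1]))
ws=np.array([ray("side",S(*q),65) for q in((394,292),(540,165))]);print("side bar",ws.round(1))
np.save("p.npy",p)
E
```

```text
[ 6.28435553e+02  3.72904220e+00 -1.31049669e-03] [[-1.   0.1]
 [-0.4 -0. ]
 [-0.7 -0.1]
 [ 0.5 -0. ]
 [-0.1  0.1]
 [-0.3 -0.3]
 [-0.2  0.3]
 [-0.1 -1.3]
 [ 0.1 -0.6]
 [-0.4 -1. ]
 [ 0.9  0.1]
 [ 1.8 -0.1]]
cam [ 408.98697048   24.00888872 1115.63183081]
world [[ 516.6   52.9   65. ]
 [ 528.9 -129.3   65. ]
 [ 461.9  157.1   63. ]
 [ 638.3 -254.5   55. ]
 [ 494.9 -283.1   85. ]]
fix [[-111.9   49. ]
 [ -99.3 -133.1]
 [-166.8  153.2]
 [  10.2 -258.3]
 [-133.1 -287. ]]
182.60432113204234
side bar [[ 518.2   54.3   65. ]
 [ 530.1 -127.6   65. ]]
```

The larger grey bar on the plate (crop px about 320–542, 360–417) is confirmed as the target: it measures 182 mm against 180, and the two views agree within 2 mm. The fixture is at (628.4, 3.7) with yaw about 0. The bar is at about (522.7, -38.2) with yaw 0.067.

I'll push with both open fingers, jaw along y, from x of about 480.

```bash
python3 -m jog '{"xyz":[[0.6,1,0],[0.6,1,0],[0.6,1,0],[0.6,1,0],[0.6,1,0],[0.6,1,0],[0.6,1,0],[0.6,1,0],[0.6,1,0],[0.6,1,0]],"angular":[[0,0,-0.8],[0,0,-0.8],[0,0,-0.8],[0,0,-0.8],[0,0,-0.8],[0,0,0],[0,0,0],[0,0,0],[0,0,0],[0,0,0]]}' -1
python3 -m jog '{"xyz":[[0.6,1,0],[0.6,1,0],[0.6,1,0],[0.6,1,0],[0.6,1,0],[0.6,1,0],[0.6,1,0],[0.6,1,0],[0.6,1,0],[0.6,1,0]],"angular":[[0,0,0],[0,0,0],[0,0,0],[0,0,0],[0,0,0],[0,0,0],[0,0,0],[0,0,0],[0,0,0],[0,0,0]]}'
```

```text
time: 1.1
tool_pos: [342.3, -267.9, 222.1]
tcp_rot: [3.138, 0.009, -1.577]
contact_force: [0.0, -1.0, 0.4]
grip_width: 91.6
time: 2.1
tool_pos: [464.4, -57.6, 219.4]
tcp_rot: [3.132, 0.012, -1.578]
contact_force: [-0.1, -1.0, -0.9]
grip_width: 91.7
```

```bash
python3 -m jog '{"xyz":[[0.3,0.5,-0.9],[0,0.5,-0.9],[0,0,-0.9],[0,0,-0.9],[0,0,-0.9],[0,0,-0.9],[0,0,-0.9],[0,0,-0.9],[0,0,-0.4],[0,0,0]],"angular":[[-0.11,-0.09,0.06],[0,0,0],[0,0,0],[0,0,0],[0,0,0],[0,0,0],[0,0,0],[0,0,0],[0,0,0],[0,0,0]]}'
python3 - <<'E'
from plant import capture
import cv2
for n in("side","top"):
    a=capture(n)[:,:,::-1]; cv2.imwrite(f"pics/{n}1.png",a)
a=cv2.imread("pics/side1.png")[120:320,140:400];b=cv2.imread("pics/top1.png")[110:310,150:410]
cv2.imwrite("pics/c1.png",cv2.resize(cv2.vconcat([a,b]),None,fx=1.5,fy=1.5))
E
```

```text
time: 3.1
tool_pos: [469.9, -32.7, 59.9]
tcp_rot: [3.138, 0.002, -1.565]
contact_force: [-0.0, -0.3, -0.2]
grip_width: 92.0
```

View pics/c1.png

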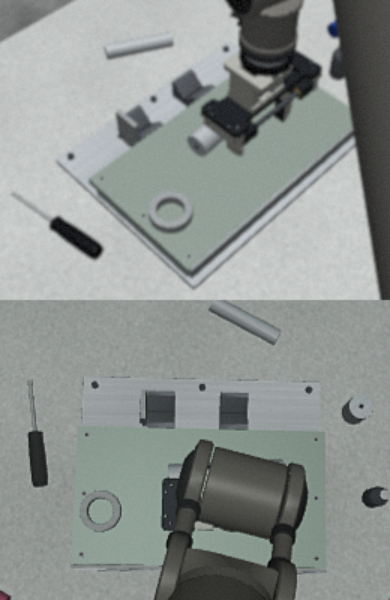

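The fingers stand behind the bar (side crop, bar end at about 205,138), with nothing touched. I'll lower slightly and push slowly.

```bash
python3 -m jog '{"xyz":[[0.3,0,-0.2],[0.25,0,0],[0.2,0,0],[0.2,0,0],[0.2,0,0],[0.2,0,0]],"angular":[[0,0,-0.06],[0,0,0],[0,0,0],[0,0,0],[0,0,0],[0,0,0]]}'
python3 - <<'E'
from plant import capture
import cv2
for n in("side","top"):
    a=capture(n)[:,:,::-1]; cv2.imwrite(f"pics/{n}2.png",a)
a=cv2.imread("pics/side2.png")[140:280,200:370];b=cv2.imread("pics/top2.png")[150:290,220:390]
cv2.imwrite("pics/c2.png",cv2.resize(cv2.hconcat([a,b]),None,fx=2.3,fy=2.3))
E
```

```text
time: 3.8
tool_pos: [501.5, -33.2, 59.5]
tcp_rot: [-3.138, -0.0, -1.572]
contact_force: [0.0, 0.0, -0.8]
grip_width: 92.0
```

View pics/c2.png

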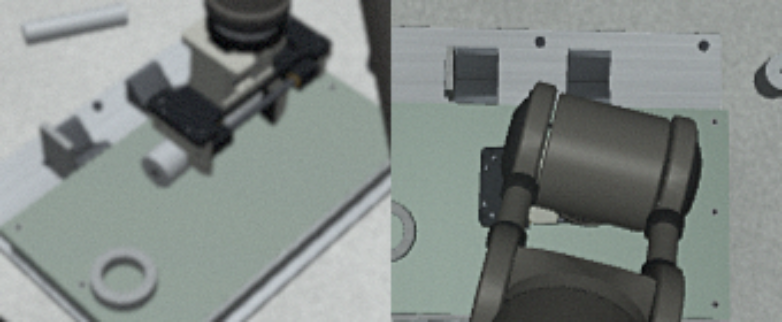

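```bash
python3 -c "
from h import *
print(ray('side',(269.6,213),65), ray('side',S(394,292),65))"
python3 -m jog '{"xyz":[[0.2,0,-0.1],[0.2,0,-0.1],[0.2,0,0],[0.2,0,0],[0.2,0,0],[0.2,0,0]],"angular":[[0,0,0],[0,0,0],[0,0,0],[0,0,0],[0,0,0],[0,0,0]]}'
python3 - <<'E'
from plant import capture
import cv2
for n in("side","top"):
    a=capture(n)[:,:,::-1]; cv2.imwrite(f"pics/{n}3.png",a)
a=cv2.imread("pics/side3.png")[140:280,200:370];b=cv2.imread("pics/top3.png")[150:290,220:390]
cv2.imwrite("pics/c3.png",cv2.resize(cv2.hconcat([a,b]),None,fx=2.3,fy=2.3))
E
```

```text
[530.26078359  48.06796078  65.        ] [518.16122004  54.2712674   65.        ]
time: 4.5
tool_pos: [527.0, -33.1, 54.8]
tcp_rot: [-3.139, 0.0, -1.572]
contact_force: [0.4, -0.2, -0.1]
grip_width: 91.9
```

View pics/c3.png

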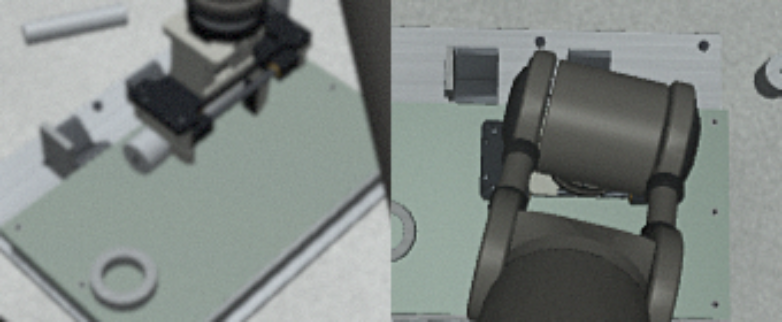

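```bash
python3 -c "
from h import *
print(ray('side',(260.9,207.8),65))"
python3 -m jog '{"xyz":[[0.2,0,0],[0.2,0,0],[0.2,0,0],[0.2,0,0],[0.2,0,0],[0.2,0,0]],"angular":[[0,0,0],[0,0,0],[0,0,0],[0,0,0],[0,0,0],[0,0,0]]}'
python3 - <<'E'
from plant import capture
import cv2
for n in("side","top"):
    a=capture(n)[:,:,::-1]; cv2.imwrite(f"pics/{n}4.png",a)
a=cv2.imread("pics/side4.png")[140:280,200:370];b=cv2.imread("pics/top4.png")[150:290,220:390]
cv2.imwrite("pics/c4.png",cv2.resize(cv2.hconcat([a,b]),None,fx=2.3,fy=2.3))
E
```

```text
[555.93744345  51.57614835  65.        ]
time: 5.2
tool_pos: [552.6, -33.1, 54.9]
tcp_rot: [-3.139, 0.0, -1.572]
contact_force: [-0.8, 0.1, 0.6]
grip_width: 91.8
```

View pics/c4.png

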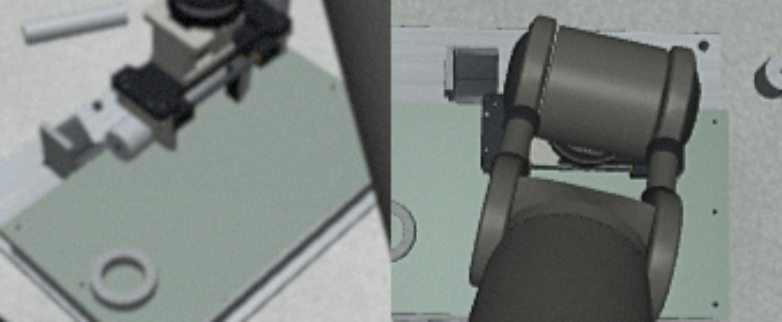

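```bash
python3 -m jog '{"xyz":[[0.2,0,0],[0.2,0,0],[0.2,0,0],[0.2,0,0],[0.2,0,0],[0.2,0,0]],"angular":[[0,0,0],[0,0,0],[0,0,0],[0,0,0],[0,0,0],[0,0,0]]}'
python3 - <<'E'
from plant import capture
import cv2
for n in("side","top"):
    a=capture(n)[:,:,::-1]; cv2.imwrite(f"pics/{n}5.png",a)
a=cv2.imread("pics/side5.png")[140:280,200:370];b=cv2.imread("pics/top5.png")[150:290,220:390]
cv2.imwrite("pics/c5.png",cv2.resize(cv2.hconcat([a,b]),None,fx=2.3,fy=2.3))
E
```

```text
time: 5.9
tool_pos: [578.3, -33.1, 54.8]
tcp_rot: [-3.139, 0.0, -1.572]
contact_force: [-0.5, 0.1, 0.8]
grip_width: 91.9
```

View pics/c5.png

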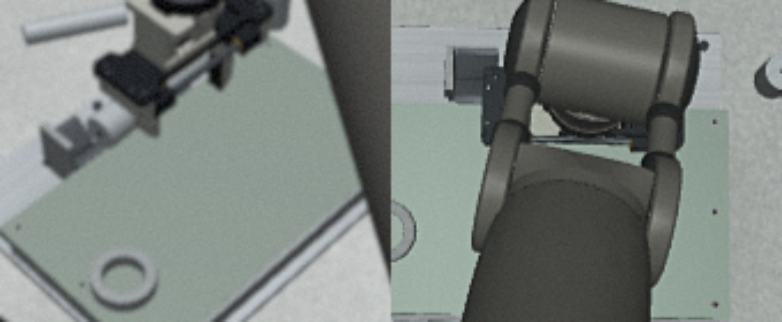

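```bash
python3 -m jog '{"xyz":[[0.15,0,0],[0.15,0,0],[0,0,0],[0,0,0]],"angular":[[0,0,0],[0,0,0],[0,0,0],[0,0,0]]}'
python3 -m jog '{"xyz":[[-0.6,0,0],[-1,0,0.4],[-0.6,0,1],[0,0,1],[0,0,1],[0,0,1]],"angular":[[0,0,0],[0,0,0],[0,0,0],[0,0,0],[0,0,0],[0,0,0]]}'
python3 - <<'E'
from plant import capture
import cv2
for n in("side","top"):
    a=capture(n)[:,:,::-1]; cv2.imwrite(f"pics/{n}6.png",a)
a=cv2.imread("pics/side6.png")[140:280,200:370];b=cv2.imread("pics/top6.png")[150:290,220:390]
cv2.imwrite("pics/c6.png",cv2.resize(cv2.hconcat([a,b]),None,fx=2.3,fy=2.3))
E
```

```text
time: 6.4
tool_pos: [585.0, -33.1, 54.7]
tcp_rot: [-3.139, 0.0, -1.572]
contact_force: [0.6, -0.5, 0.6]
grip_width: 91.9
time: 7.0
tool_pos: [535.9, -32.6, 142.2]
tcp_rot: [3.136, 0.002, -1.572]
contact_force: [0.6, -0.3, -0.7]
grip_width: 92.3
```

View pics/c6.png

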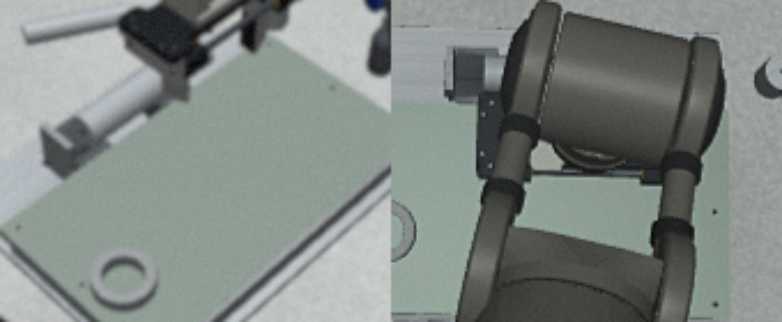

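The bar has dropped into the grooves (top crop, end at about 484,75, inside the near block). Next I'll close the gripper and move beyond the free end.

```bash
python3 -m jog '{"xyz":[[0.5,-0.8,0],[0.5,-0.8,0],[0.5,-0.8,0],[0.5,-0.8,0],[0.5,-0.8,0],[0.5,-0.8,0],[0.5,-0.8,0],[0.5,-0.8,0],[0.5,-0.8,0],[0.1,-0.2,0]],"angular":[[0,0,0],[0,0,0],[0,0,0],[0,0,0],[0,0,0],[0,0,0],[0,0,0],[0,0,0],[0,0,0],[0,0,0]]}' 1
python3 - <<'E'
from plant import capture
import cv2
for n in("side","top"):
    a=capture(n)[:,:,::-1]; cv2.imwrite(f"pics/{n}7.png",a)
a=cv2.imread("pics/side7.png")[120:260,200:370];b=cv2.imread("pics/top7.png")[120:260,230:400]
cv2.imwrite("pics/c7.png",cv2.resize(cv2.hconcat([a,b]),None,fx=2.3,fy=2.3))
E
```

```text
time: 8.1
tool_pos: [628.5, -184.4, 133.8]
tcp_rot: [3.131, 0.005, -1.57]
contact_force: [-0.2, -0.2, -0.7]
grip_width: 16.5
```

View pics/c7.png

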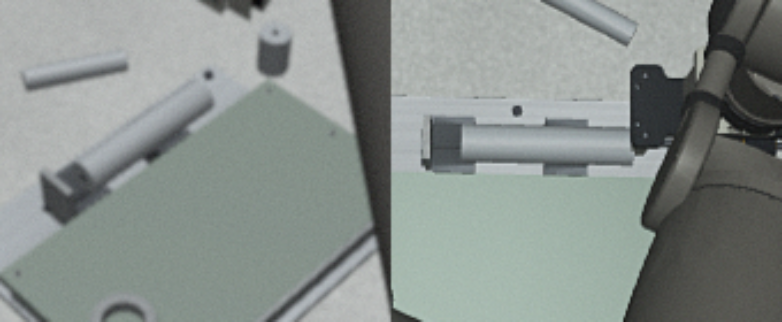

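```bash
python3 -c "
from h import *
for q in((461,143),(633,147)): print(ray('top',((q[0]-391)/2.3+230,q[1]/2.3+120),51)-np.r_[np.load('p.npy')[:2],0])"
python3 -m jog '{"xyz":[[0,0,-0.9],[0,0,-0.9],[0,0,-0.9],[0,0,-0.9],[0,0,0]],"angular":[[-0.05,-0.1,0],[0,0,0],[0,0,0],[0,0,0],[0,0,0]]}'
```

```text
[ 0.56489834 57.82914434 51.        ]
[   0.69987778 -123.64713907   51.        ]
time: 8.7
tool_pos: [625.0, -177.7, 59.3]
tcp_rot: [3.139, 0.002, -1.567]
contact_force: [-0.4, -0.1, -0.1]
grip_width: 0.2
```

```bash
python3 -m jog '{"xyz":[[0.15,0.4,-0.2],[0,0.4,-0.15],[0,0.4,0],[0,0.3,0],[0,0.2,0],[0,0.1,0],[0,0.1,0]],"angular":[[0,0,0],[0,0,0],[0,0,0],[0,0,0],[0,0,0],[0,0,0],[0,0,0]]}'
python3 - <<'E'
from plant import capture
import cv2
for n in("side","top"):
    a=capture(n)[:,:,::-1]; cv2.imwrite(f"pics/{n}8.png",a)
a=cv2.imread("pics/side8.png")[120:260,200:370];b=cv2.imread("pics/top8.png")[120:260,230:400]
cv2.imwrite("pics/c8.png",cv2.resize(cv2.hconcat([a,b]),None,fx=2.3,fy=2.3))
E
```

```text
time: 9.4
tool_pos: [629.6, -134.4, 55.9]
tcp_rot: [-3.139, 0.001, -1.564]
contact_force: [-0.1, -1.0, 1.1]
grip_width: 0.6
```

View pics/c8.png

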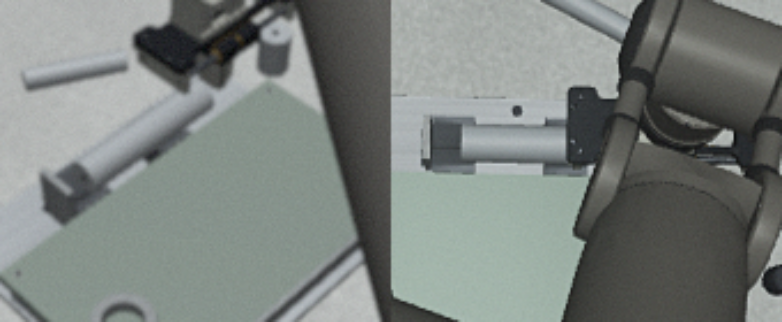

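```bash
python3 -m jog '{"xyz":[[-0.05,0.15,-0.1],[0,0.15,-0.1],[0,0.15,0],[0,0.15,0]],"angular":[[0,0,-0.06],[0,0,0],[0,0,0],[0,0,0]]}'
python3 -m jog '{"xyz":[[0,0.15,0],[0,0.15,0],[0,0.15,0]],"angular":[[0,0,0],[0,0,0],[0,0,0]]}'
python3 - <<'E'
from plant import capture
import cv2
for n in("side","top"):
    a=capture(n)[:,:,::-1]; cv2.imwrite(f"pics/{n}9.png",a)
a=cv2.imread("pics/side9.png")[120:260,200:370];b=cv2.imread("pics/top9.png")[120:260,230:400]
cv2.imwrite("pics/c9.png",cv2.resize(cv2.hconcat([a,b]),None,fx=2.3,fy=2.3))
E
```

```text
time: 9.9
tool_pos: [629.6, -128.8, 53.5]
tcp_rot: [-3.135, -0.008, -1.574]
contact_force: [0.0, -5.1, -0.5]
grip_width: 0.5
time: 10.2
tool_pos: [629.6, -121.6, 53.5]
tcp_rot: [-3.134, -0.011, -1.576]
contact_force: [-0.6, -5.1, 0.1]
grip_width: 0.1
```

View pics/c9.png

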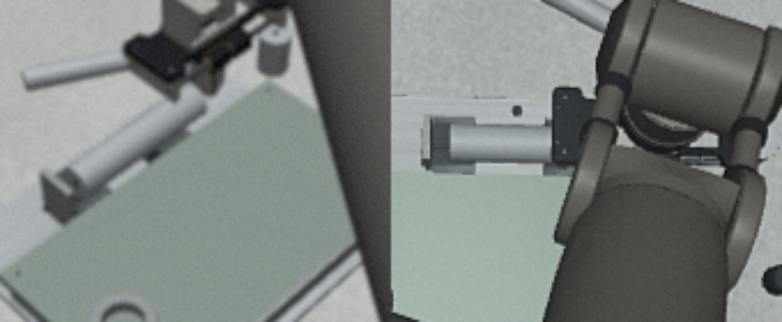

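Contact at 5 N, and the bar is sliding (end now at 450 in the top crop, about 11 mm moved).

```bash
python3 -m jog '{"xyz":[[0,0.15,0],[0,0.15,0],[0,0.15,0],[0,0.15,0]],"angular":[[0.05,0.05,0.05],[0,0,0],[0,0,0],[0,0,0]]}'
python3 -m jog '{"xyz":[[0,0.1,0],[0,0.1,0]],"angular":[[0,0,0],[0,0,0]]}'
python3 -m jog '{"xyz":[[0,0.1,0]],"angular":[[0,0,0]]}'
```

```text
time: 10.7
tool_pos: [629.7, -109.9, 53.4]
tcp_rot: [-3.14, -0.006, -1.571]
contact_force: [-0.2, -4.6, -0.0]
grip_width: 0.4
time: 10.9
tool_pos: [629.6, -105.9, 53.4]
tcp_rot: [-3.14, -0.007, -1.571]
contact_force: [-0.3, -5.2, 0.3]
grip_width: 0.2
time: 11.0
tool_pos: [629.7, -103.9, 53.5]
tcp_rot: [-3.14, -0.007, -1.571]
contact_force: [-0.8, -5.2, 0.6]
grip_width: -0.0
```

```bash
python3 - <<'E'
from plant import capture
import cv2
for n in("side","top"):
    a=capture(n)[:,:,::-1]; cv2.imwrite(f"pics/{n}10.png",a)
a=cv2.imread("pics/side10.png")[120:260,200:370];b=cv2.imread("pics/top10.png")[120:260,230:400]
cv2.imwrite("pics/c10.png",cv2.resize(cv2.hconcat([a,b]),None,fx=2.3,fy=2.3))
E
```

```text
(no output)
```

View pics/c10.png

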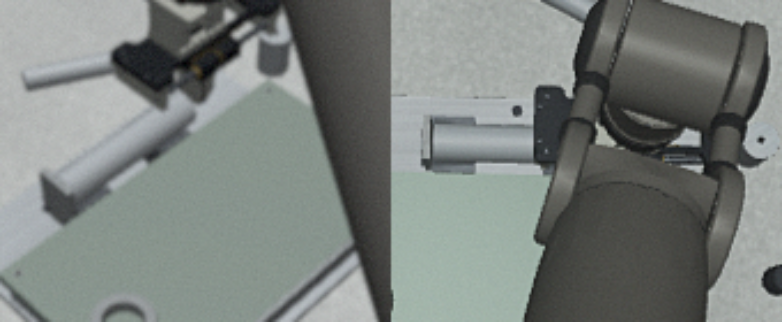

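Close to the stop (bar end now at about 433 in the top crop). I'll go in single small rows until the force rises.

```bash
python3 -m jog '{"xyz":[[0,0.05,0]],"angular":[[0,0,0]]}' | sed -n 2,4p
python3 -m jog '{"xyz":[[0,0.05,0]],"angular":[[0,0,0]]}' | sed -n 2,4p
python3 -m jog '{"xyz":[[0,0.05,0]],"angular":[[0,0,0]]}'| sed -n 2,4p
```

```text
tool_pos: [629.7, -102.8, 53.5]
tcp_rot: [-3.14, -0.007, -1.57]
contact_force: [0.2, -4.9, -0.2]
tool_pos: [629.6, -101.9, 53.4]
tcp_rot: [-3.14, -0.008, -1.57]
contact_force: [-0.8, -6.3, 0.8]
tool_pos: [629.6, -101.2, 53.5]
tcp_rot: [-3.14, -0.008, -1.571]
contact_force: [0.3, -8.2, 0.6]
```

```bash
python3 -m jog '{"xyz":[[0,0.05,0]],"angular":[[0,0,0]]}' | sed -n 2,4p
python3 -m jog '{"xyz":[[0,0.05,0]],"angular":[[0,0,0]]}' | sed -n 2,4p
```

```text
tool_pos: [629.7, -101.2, 53.5]
tcp_rot: [-3.139, -0.01, -1.57]
contact_force: [-1.1, -10.4, -0.0]
tool_pos: [629.7, -101.2, 53.5]
tcp_rot: [-3.139, -0.011, -1.571]
contact_force: [-1.0, -10.0, -0.2]
```

```bash
python3 -m jog '{"xyz":[[0,0.1,0]],"angular":[[0,0,0]]}' | sed -n 2,4p
python3 -m jog '{"xyz":[[0,-0.3,0],[0,-0.6,0],[0,-0.6,0],[0,-0.4,0.5],[0,0,1],[0,0,1],[0,-0.5,1],[0,-0.5,1]],"angular":[[0,0,0],[0,0,0],[0,0,0],[0,0,0],[0,0,0],[0,0,0],[0,0,0],[0,0,0]]}'
python3 -m jog '{"xyz":[[0,-1,0.6],[0,-1,0.6],[0,-1,0.6],[0,-1,0],[0,-1,0],[0,0,0]],"angular":[[0,0,0],[0,0,0],[0,0,0],[0,0,0],[0,0,0],[0,0,0]]}'
python3 - <<'E'
from plant import capture
import cv2
for n in("side","top"):
    a=capture(n)[:,:,::-1]; cv2.imwrite(f"pics/{n}11.png",a)
a=cv2.imread("pics/side11.png")[120:260,200:370];b=cv2.imread("pics/top11.png")[120:260,230:400]
cv2.imwrite("pics/c11.png",cv2.resize(cv2.hconcat([a,b]),None,fx=2.3,fy=2.3,interpolation=cv2.INTER_CUBIC))
E
```

```text
tool_pos: [629.7, -101.2, 53.6]
tcp_rot: [-3.139, -0.014, -1.571]
contact_force: [-1.0, -13.9, -0.6]
time: 12.5
tool_pos: [626.9, -159.9, 144.7]
tcp_rot: [3.136, -0.005, -1.571]
contact_force: [0.7, -1.1, -0.4]
grip_width: 0.6
time: 13.1
tool_pos: [627.7, -267.5, 190.1]
tcp_rot: [-3.137, -0.007, -1.572]
contact_force: [0.1, 0.8, -0.0]
grip_width: 0.5
```

View pics/c11.png

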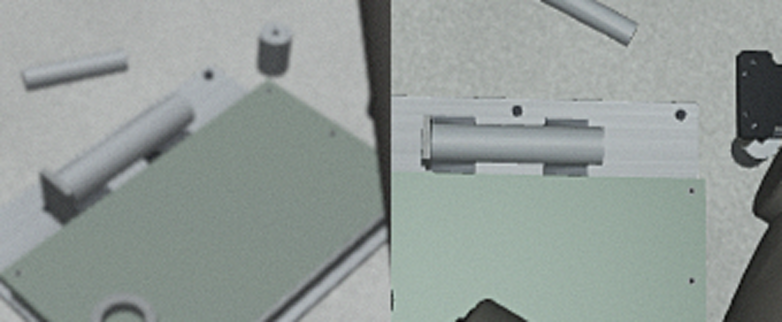

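View pics/top11.png

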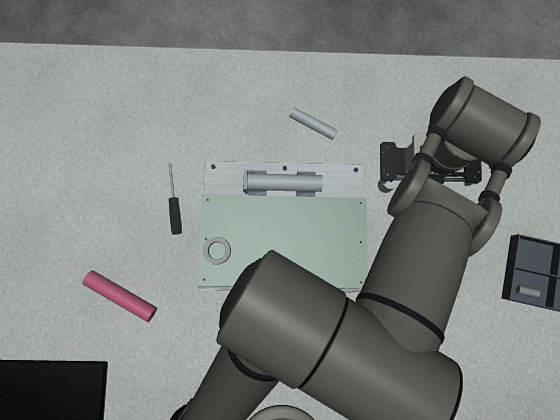

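The bar is seated against the stop (top crop, 431 to 604), the offcut is upright and the gripper is clear at z 190. A quick numeric check, then hand in.

```bash
python3 - <<'E'
from h import *
for q in((431,143),(604,146)): print((ray('top',((q[0]-391)/2.3+230,q[1]/2.3+120),51)-np.r_[np.load('p.npy')[:2],0]).round(1))
from plant import bot
o=bot.get_obs();print(o['time'],abs(o['dq']).max(),o['contact_force'])
bot.close_job()
E
```

```text
[-0.2 89.3 51. ]
[  1. -93.  51.]
13.2 0.02849572987636971 [ 0.35091603 -0.00311207 -0.10052883]
the job is handed in; nothing more can be done
```

The bar is in both V-grooves with its end against the end stop, and I handed the job in at 13.2 s. No verdict was reported.

- **Rolling:** I pushed the bar from the side with the outside of both open fingers, about 115 mm in small steps. It rolled across the loading plate and dropped into the grooves. I saw it move in the pictures but did not measure its roll angle.
- **Endwise push:** I closed the fingers and pushed on the free end. The bar slid at about 5 N. It then stopped dead, with the tool fixed at y = -101.2 mm while the force rose to 14 N.
- **Last checks:** The top picture puts the bar's ends at fixture y 89.3 and -93.0 mm; they should be 90 and -90. The axis is 0 to 1 mm off the groove line. The -93.0 reading is 3 mm off. That fits the measuring error, since my picture measurement makes the 180 mm bar 182 mm long, and the firm stop says it is seated.
- **Bystanders and clearance:** The offcut, ring gauge and driver look unmoved. The bottle was hidden by the arm in the last top picture, but the gripper never went near it. The gripper ended clear at z 190 mm with no contact force.

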